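# Vacuum packer: click the dial to the square bump, press the lid shut

### The job

Start the vacuum packer's empty warm-up run: turn the ribbed click dial with the fingertips until it clicks in with its white line pointing at the square stick-on bump, and take the fingers off it. Then press the open clear lid fully shut with the fingertips and finish while still holding it down. Leave everything else where it stands.

Things in the scene. Friction and masses are not known exactly. Their poses are not given: they have to be found in the camera images.
- packer: The chamber vacuum packer, a steel machine bolted down, 420 mm deep (its x), 360 mm wide (its y). Origin: centre of its underside; its x axis points from its front (control deck, nearest the robot) to its rear (lid hinge). The flat control deck is 120 mm high, the chamber rim behind it 134 mm. The dial's axis lies 155 mm ahead of the centre (towards the robot) and 60 mm to its right.
- dial (a joint): Angle of the click dial in rad: 0 when its white line points straight to the packer's rear, growing clockwise seen from above; end stops at -1.62 and 1.62. It clicks every 30 degrees (0, +-0.524, +-1.047, +-1.571) and stays in a click; leaving one takes about 0.025 N m; let go between two it springs into the nearer. It starts in one of the three middle clicks.
- dial_top (a point): Centre of the click dial's flat top, 137 mm above the table: black low disc 60 mm across, rubber-ribbed on top (friction 1.2), white line from centre to rim, axis upright. A collar (66 mm inside, 80 mm outside) leaves only 5 mm proud, so it is turned by friction: fingertips pressed on its top and carried round. Its shaft is sprung: the top gives 3 mm, from 2 N at first touch to 9 N; 5 to 10 N is plenty.
- dial_aim (a point): Point that the dial's white line points at: 55 mm from the dial's axis along the line, at deck height; turns with the dial.
- square_mark: Black square stick-on bump on the deck, 18 x 18 x 2.5 mm, its centre 55 mm from the dial's axis, at the click +1.047 or -1.047 (60 degrees right or left of straight back). Origin: centre of its underside. At the other of these two clicks is a small round bump of 9 mm, which is not meant. Printed dots of 4 mm show the clicks.
- lid: Clear lid of the packer (262 x 345 mm, dome 46 mm high), hinged along the packer's rear. Origin: middle of its front edge, underside; its z axis is upright when it is shut (on a stop) and leans back 0.6 rad when fully open, as it starts, held up by its springs. Pressing it down at the lip takes about 1 N when open and 7 N when shut; let go, it rises again.
- lid_lip (a point): Point to press: top of the steel lip (48 x 90 x 12 mm) at the middle of the lid's front edge; moves with the lid: 152 mm above the table when shut, about 300 mm when open. It is 270 mm from the hinge line, which lies 185 mm behind the packer's centre and 137 mm above the table, and is 15 mm above the lid's underside. The dome begins 45 mm behind this point and is 31 mm higher.
- yogurt_a: White yogurt drink bottle, 54 mm in diameter, 145 mm high, loose on the table to the right. Leave alone. Origin: centre of its underside.
- yogurt_b: Second bottle, same. Leave alone. Origin: centre of its underside.
- carton_a: Brown drink carton 48 x 64 x 100 mm, loose on the table to the right. Leave alone. Origin: centre of its underside.
- carton_b: Second carton, same. Leave alone. Origin: centre of its underside.
- sandwich: Bread roll in a black card tray, 75 x 165 x 64 mm, loose on the table to the left. Leave alone. Origin: centre of its underside.
- tongs: Steel serving tongs lying on the table to the left, about 240 mm long, 16 mm high. Leave alone. Origin: centre of its underside.
- sauce_pot: Small steel bowl, 70 mm across, 60 mm high, loose on the table to the right, near the robot. Leave alone. Origin: centre of its underside.
- label_roll: Roll of labels lying on the control deck left of the dial, 56 mm in diameter, 25 mm high, loose. Leave alone. Origin: centre of its underside.

How it is judged:
On the way, in this order (a step that is already met when the one before it is completed fails the run):
1. the dial rests in the click at the square bump, untouched, while the lid is still open (horizontal distance between dial_aim and square_mark below 0.008 m and angle between lid's own z axis and vertical above 0.3 rad and contact force between each of the fingers, the arm and dial below 0.2 N), for 0.3 s.
2. the lid is pressed shut by the fingers (angle between lid's own z axis and vertical below 0.03 rad and contact force between the fingers and lid above 3 N), for 0.2 s.
At the end, for the whole second after the job is handed in: The dial's white line points at the square bump (within 8 mm at the bump, about 8 degrees) with the fingers off the dial, and the fingers hold the lid shut (within 0.03 rad, pressing with more than 3 N) through the last second (all of step 2 and horizontal distance between dial_aim and square_mark below 0.008 m and contact force between the fingers and dial below 0.2 N); the arm keeps its last pose, push and grip.
It fails at once if a loose bystander (bottle, carton, roll, tongs, bowl or label roll) is pushed, carried or lifted more than 30 mm (distance of any of yogurt_a, yogurt_b, carton_a, carton_b, sandwich, tongs, sauce_pot, label_roll from where it was at the start of the episode above 0.03 m).
It fails at once if the lid is shut before the dial is set (that would start the wrong run) (angle between lid's own z axis and vertical below 0.03 rad and not (horizontal distance between dial_aim and square_mark below 0.008 m)).
It also fails if it takes over 51 s, if anything falls off the work surface, if the arm or the gripper's body presses on something with over 40 N, if the wrist force passes 120 N, or if a joint passes its speed limit or range.

### The arm

A 6-joint arm with a two-finger parallel gripper is mounted at the origin on the work surface. World frame = base frame: x ahead of the robot, y to its left, z up, the work surface at z = 0. Lengths are in m, angles in rad, forces in N, time in s.
With the tool pointing down it reaches from about 0.35 to 0.775 m from the base axis. Payload 7.3 kg.
Tool frame: the origin (TCP) lies between the finger pads; the fingertips stand 8 mm ahead of it and the grasp point (between the pads) lies 11 mm behind it (robot.nose_length is the distance from the TCP to the fingertips, in m); z points along the fingers, y is the line along which they close (so a half turn about z gives the same grasp; the last joint's range is limited). The gripper opens to 92 mm and grips with 3 to 60 N. Pads are 19 mm wide; open, the fingers measure 130 mm over their backs; the gripper's body (75 mm by 190 mm) begins 47 mm behind the grasp point.
Start: joints at [-1.325, 0.342, 1.524, -0, 1.275, -0.146], TCP at [0.2, -0.485, 0.235] pointing down, gripper open.
Joint ranges: [-2.53, 2.53], [-0.77, 2.02], [0.04, 2.7], [-1, 4.14], [0.28, 2.66], [-3.11, 3.11]. Speed limits (rad/s): [2.57, 2.57, 3.14, 3.14, 3.14, 3.14].

### API

Orientations are given as [roll, pitch, yaw] about the fixed x, y, z axes, in that order (R = Rz(yaw) Ry(pitch) Rx(roll)).
In Python, from cell import robot gives the robot as it stands. The module is installed in compiled form; this text tells all that it offers.
- The arm moves only by the shell command python3 -m jog 'ROWS' [FORCE]. ROWS is JSON, a list that holds one entry, the list of rows, each a list of 5 numbers: the gripper's target within -1 to 1 (fully open at 1, half-way at 0, shut at -1), then the shift along the tool's x, y, z in m, then the turn about the tool's z in rad. A call has 1 to 5 rows; each row is the pose to reach, as a shift and turn from the pose commanded when the call began, along the tool's axes at that moment; what a row does not reach only later rows make up. A row lasts 1/12 s, in which the tool goes at most 41.7 mm and 7.16 degrees, less where a joint would pass 70% of its speed; a pose out of reach is approached as far as the arm can. A call with a gripper value outside its range is refused whole. The fingers move at their own pace and stop on an object; FORCE is the grip in N (left out, the last holds). Time passes only in rows, so rows that repeat a pose let the fingers close. It gives the time, the measured TCP pose, the force, the opening and the grip force at its end, in the units of the state.
- robot.observe(): the state, without advancing time (a new reading comes with each control period).
- robot.read_camera(name): name is "scene" or "top" or "wrist"; returns the picture (420x560x3 uint8, red, green, blue); there is no depth.
- robot.camera_model(name): a dict with "camera_matrix" (3x3 intrinsics, pixels), "dist_coeffs" ([k1, k2, p1, p2, k3] as OpenCV has them; the pictures are not rectified), "position" and "attitude" of the camera in the world; the wrist camera has in their place "mount" (4x4, takes a point from camera to tool coordinates, whose origin is the TCP and whose axes are the flange's). Camera axes: x right, y down, z forward; pixel columns grow to the right and rows downward; lengths in m; the calibration is good to about 2 mm. A picture is of the moment at which its call begins: read the wrist's pose just before it. camera_model takes no time and is no camera call.
- robot.hand_in(): hands the job in; it is judged then, once.
The state is a dict: "time": time; "qpos": joint angles; "qvel": joint speeds; "joint_efforts": joint torques, N m; "tool_pos": TCP position; "tool_rot": TCP orientation; "contact_force": force on the tool from outside, world axes, zero at the start; "torque": the same for the moment, N m; "opening": finger opening in m; "grip_force": force on a finger pad.
Only numpy, scipy, OpenCV 4.12 (cv2) and the standard library are available. Lean on these libraries where they do the work, as an engineer would, in place of code of your own. Each camera call takes 0.05 s, during which the arm holds its last target. There are 200 camera calls.

## Working session

There is one attempt and no reset: what is moved stays moved. The work goes in short steps, Python scripts to look and compute and a shell command to move; the robot and the scene stay as the last step left them, time stands still between calls to the robot, and variables do not carry over. Pictures are saved under pics/ and viewed, at most 10 in all, crops included, and the job is handed in when it is done.

```bash
mkdir -p pics; python3 - <<'E'
from cell import robot
import cv2,numpy as np
for n in("top","scene"):
    im=robot.read_camera(n); cv2.imwrite(f"pics/{n}0.png",cv2.cvtColor(im,cv2.COLOR_RGB2BGR)); print(n,robot.camera_model(n))
print(robot.observe())
E
```

```text
top {'camera_matrix': array([[451.41303216,   0.        , 279.48700908],
       [  0.        , 451.41303216, 203.38981188],
       [  0.        ,   0.        ,   1.        ]]), 'dist_coeffs': array([-0.11405839,  0.        ,  0.        ,  0.        ,  0.        ]), 'position': array([ 0.21838803, -0.02513909,  1.48988136]), 'attitude': array([-2.93268333,  0.0059726 , -1.58109698])}
scene {'camera_matrix': array([[466.37100123,   0.        , 285.87744567],
       [  0.        , 466.37100123, 206.26127266],
       [  0.        ,   0.        ,   1.        ]]), 'dist_coeffs': array([0.05211943, 0.        , 0.        , 0.        , 0.        ]), 'position': array([ 0.7613237 , -0.63896237,  1.38289759]), 'attitude': array([-2.65592619e+00, -2.13378205e-03,  3.56747267e-01])}
{'time': 0.1, 'qpos': array([-1.32497723e+00,  3.42670260e-01,  1.52492405e+00, -1.09801780e-05,
        1.27534580e+00, -1.45985159e-01]), 'qvel': array([ 0.00016803, -0.00023198, -0.00285597,  0.0006136 ,  0.00129858,
        0.00055017]), 'joint_efforts': array([ 2.01351693e-03, -4.32003593e+01, -2.44694817e+01,  7.19063985e-02,
        5.26500796e-02, -6.09215317e-05]), 'tool_pos': array([ 0.20041645, -0.48487539,  0.2341046 ]), 'tool_rot': array([-3.14025800e+00, -1.85622182e-04,  3.91807338e-01]), 'contact_force': array([0.16602602, 0.15105768, 0.92889101]), 'torque': array([-0.02214165, -0.00129025, -0.01890245]), 'grip_force': 0.0, 'opening': 0.09167816418734061}
```

View pics/top0.png

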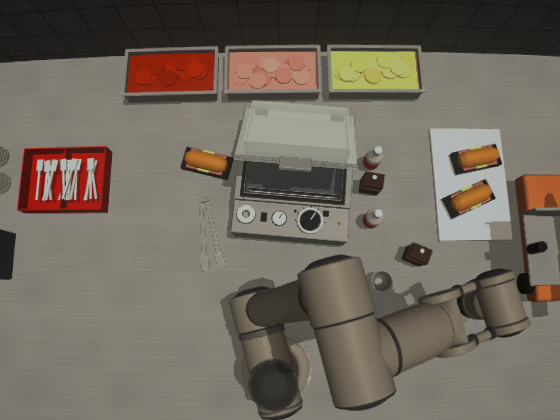

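View pics/scene0.png

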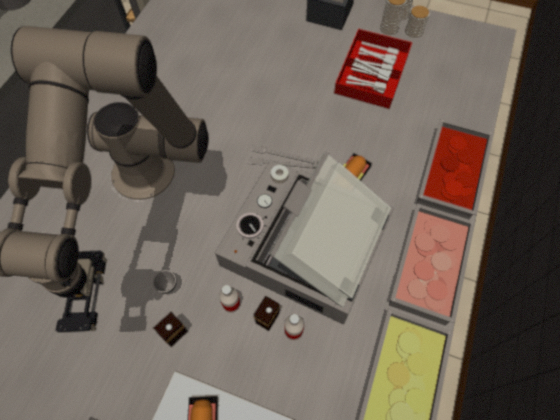

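The top view shows the dial at about (310,220), the label roll at (246,214) and the lid lip at (295,163). I'll enlarge the deck.

```bash
cat > h.py <<'E'
import cv2,numpy as np
from cell import robot
from scipy.spatial.transform import Rotation as R
def cam(n):
    m=robot.camera_model(n); return m["camera_matrix"],m["dist_coeffs"],R.from_euler('xyz',m["attitude"]).as_matrix(),m["position"]
def ray(c,uv,z):
    K,d,Rm,p=c
    q=cv2.undistortPoints(np.array([[uv]],float),K,d)[0,0]; v=Rm@np.r_[q,1]
    return p+v*(z-p[2])/v[2]
E
python3 - <<'E'
from h import *
t=cv2.imread("pics/top0.png")[190:250,225:365]; s=cv2.imread("pics/scene0.png")[155:275,210:320]
t=cv2.resize(t,None,fx=5,fy=5,interpolation=cv2.INTER_CUBIC); s=cv2.resize(s,(275,300),interpolation=cv2.INTER_CUBIC)
o=np.zeros((600,700,3),np.uint8);o[:300,:700]=t;o[300:,:275]=s; cv2.imwrite("pics/c.png",o)
c=cam("top")
for n,uv,z in(("dial",(310,220),.137),("sq?",(326,213),.1225),("left front deck",(233,235),.12),("right front deck",(348,240),.12),("lip",(295,163),.3),("roll",(246,214),.145)): print(n,ray(c,uv,z))
E
```

```text
dial [ 0.45257512 -0.1122593   0.137     ]
sq? [ 0.4763905  -0.16311054  0.1225    ]
left front deck [0.41152583 0.1235015  0.12      ]
right front deck [ 0.39205315 -0.22821531  0.12      ]
lip [ 0.58370981 -0.06444321  0.3       ]
roll [0.47185016 0.08188623 0.145     ]
```

View pics/c.png

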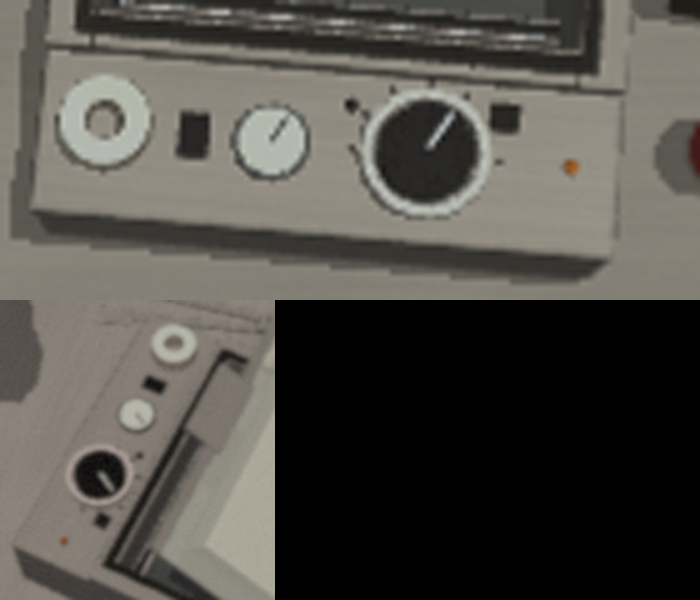

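The square bump is right of the dial (crop 505,117) and the round one is left (352,104). The line is at about +30°, so the dial needs one click clockwise. I'll move above the dial.

```bash
python3 -m jog '[[[-0.78,0.035,-0.023,0,0],[-0.78,0.07,-0.046,0,0],[-0.78,0.105,-0.069,0,0],[-0.78,0.14,-0.092,0,0],[-0.78,0.17,-0.112,0,0]]]'
python3 -m jog '[[[-0.78,0.035,-0.023,0,0],[-0.78,0.07,-0.046,0,0],[-0.78,0.105,-0.07,0,0],[-0.78,0.14,-0.094,0,0],[-0.78,0.165,-0.11,0,0]]]'
python3 -m jog '[[[-0.78,0.02,-0.013,0,0],[-0.78,0.04,-0.026,0,0],[-0.78,0.04,-0.026,0,0],[-0.78,0.04,-0.026,0,0]]]'
python3 - <<'E'
from h import *
im=robot.read_camera("wrist"); cv2.imwrite("pics/w.png",im[:,:,::-1])
print(robot.camera_model("wrist"),robot.observe()["qpos"])
E
```

```text
time: 0.52
tool_pos: [0.3155, -0.3145, 0.2344]
tool_rot: [-3.141, -0.0, 0.392]
contact_force: [1.1, -0.7, -1.5]
opening: 0.0629
grip_force: 0.0
time: 0.93
tool_pos: [0.4261, -0.1493, 0.2346]
tool_rot: [-3.141, -0.0, 0.393]
contact_force: [0.9, -1.7, 0.4]
opening: 0.03
grip_force: 0.0
time: 1.27
tool_pos: [0.4525, -0.1119, 0.2343]
tool_rot: [-3.141, 0.001, 0.394]
contact_force: [-0.3, -0.0, -0.2]
opening: 0.0107
grip_force: 0.0
{'camera_matrix': array([[322.46801756,   0.        , 283.50515613],
       [  0.        , 322.46801756, 208.82262374],
       [  0.        ,   0.        ,   1.        ]]), 'dist_coeffs': array([-0.06185713,  0.        ,  0.        ,  0.        ,  0.        ]), 'mount': array([[ 2.27711688e-04, -9.52790436e-01, -3.03628609e-01,
         8.23080250e-02],
       [ 9.99999532e-01,  5.02513136e-04, -8.26925135e-04,
         5.76385597e-04],
       [ 9.40463724e-04, -3.03628279e-01,  9.52790105e-01,
        -1.50732659e-01],
       [ 0.00000000e+00,  0.00000000e+00,  0.00000000e+00,
         1.00000000e+00]])} [-4.08660949e-01  2.34747748e-01  1.67705352e+00 -4.59737862e-04
  1.23064782e+00  7.69267729e-01]
```

View pics/w.png

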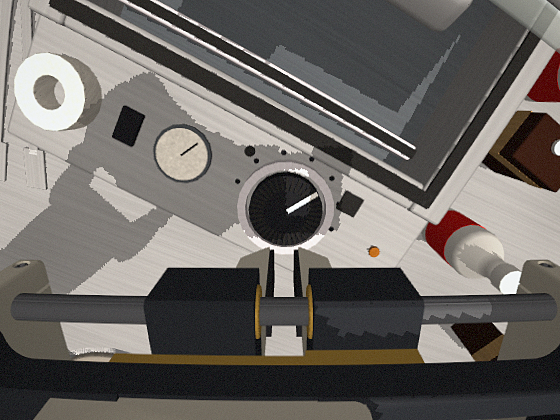

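The wrist view shows the dial centre at about (287,209) and the square bump at (350,204). I'll cross-check the dial position.

```bash
cat >> h.py <<'E'
def wcam():
    s=robot.observe(); m=robot.camera_model("wrist"); M=m["mount"]; Rt=R.from_euler('xyz',s["tool_rot"]).as_matrix()
    return m["camera_matrix"],m["dist_coeffs"],Rt@M[:3,:3],s["tool_pos"]+Rt@M[:3,3]
E
python3 - <<'E'
from h import *
c=wcam()
for n,uv,z in(("dial",(286.5,209),.137),("sq",(350,204),.1225),("round",(250,152),.122)): print(n,ray(c,uv,z))
E
```

```text
dial [ 0.45595523 -0.11406378  0.137     ]
sq [ 0.47661189 -0.16423741  0.1225    ]
round [ 0.48506938 -0.0698649   0.122     ]
```

```bash
python3 -m jog '[[[-0.78,0.001,0.0015,0.03,0],[-0.78,0.001,0.0015,0.06,0],[-0.78,0.001,0.0015,0.08,0],[-0.78,0.001,0.0015,0.086,0],[-0.78,0.001,0.0015,0.086,0]]]'
python3 -m jog '[[[-0.78,0,0,0.002,0],[-0.78,0,0,0.004,0],[-0.78,0,0,0.005,0],[-0.78,0,0,0.005,0],[-0.78,0,0,0.005,0]]]'
```

```text
time: 1.73
tool_pos: [0.4525, -0.1144, 0.1475]
tool_rot: [-3.139, 0.003, 0.39]
contact_force: [-0.6, 0.8, -0.1]
opening: 0.0101
grip_force: 0.0
time: 2.15
tool_pos: [0.4547, -0.1146, 0.1448]
tool_rot: [3.139, -0.002, 0.392]
contact_force: [-0.4, -2.7, 3.5]
opening: 0.0101
grip_force: 2.1
```

```bash
python3 -m jog '[[[-0.78,0,0,0.001,0],[-0.78,0,0,0.002,0],[-0.78,0,0,0.002,0],[-0.78,0,0,0.002,0]]]'
```

```text
time: 2.48
tool_pos: [0.4547, -0.1146, 0.1429]
tool_rot: [3.139, -0.002, 0.392]
contact_force: [-1.1, -3.5, 8.3]
opening: 0.0097
grip_force: 4.4
```

Pressing with about 8 N. I'll turn clockwise.

```bash
python3 -m jog '[[[-0.78,0,0,0,0.1],[-0.78,0,0,0,0.2],[-0.78,0,0,0,0.3],[-0.78,0,0,0,0.4],[-0.78,0,0,0,0.45]]]'
python3 -m jog '[[[-0.78,0,0,0,0.05],[-0.78,0,0,0,0.08],[-0.78,0,0,0,0.08],[-0.78,0,0,0,0.08]]]'
python3 -m jog '[[[-0.78,0,0,-0.01,0],[-0.78,0,0,-0.04,0],[-0.78,0,0,-0.08,0],[-0.78,0,0,-0.09,0],[-0.78,0,0,-0.09,0]]]'
python3 - <<'E'
from h import *
im=robot.read_camera("wrist"); cv2.imwrite("pics/w2.png",im[:,:,::-1])
E
```

```text
time: 2.9
tool_pos: [0.4539, -0.1145, 0.1427]
tool_rot: [3.14, -0.001, -0.063]
contact_force: [-3.4, -3.0, 9.8]
opening: 0.0104
grip_force: 4.9
time: 3.23
tool_pos: [0.4537, -0.1145, 0.1427]
tool_rot: [3.14, -0.001, -0.138]
contact_force: [-4.2, -4.1, 9.6]
opening: 0.0101
grip_force: 5.0
time: 3.65
tool_pos: [0.4553, -0.1141, 0.2348]
tool_rot: [3.14, -0.006, -0.138]
contact_force: [0.7, 0.7, -1.0]
opening: 0.0101
grip_force: 0.0
```

View pics/w2.png

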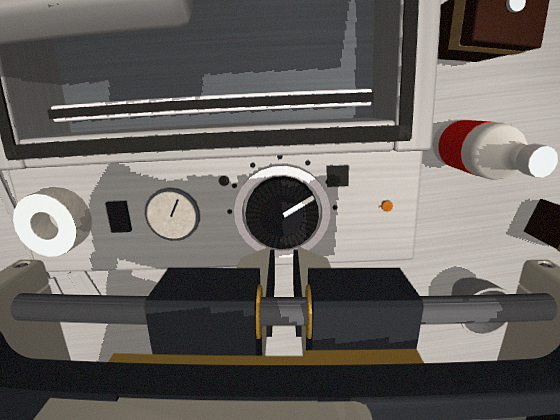

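The line runs from about (284,215) to (314,196) and the square is at (338,176). I'll check the angle in metric terms.

```bash
python3 - <<'E'
from h import *
im=robot.read_camera("wrist"); c=wcam()
g=im.min(2).astype(int); yy,xx=np.mgrid[:420,:560]
m=(np.hypot(xx-283,yy-213)<33)&(g>150); pts=np.argwhere(m)[:,::-1]
print(len(pts))
w=np.array([ray(c,p,.137)[:2] for p in pts]); d=np.array([ray(c,(282.5,213),.137)[0],ray(c,(282.5,213),.137)[1]])
l=cv2.fitLine(w.astype(np.float32),cv2.DIST_HUBER,0,.001,.001).ravel()
s=ray(c,(338,176),.1225)[:2]; rd=ray(c,(224,181),.122)[:2]
a=lambda v:np.degrees(np.arctan2(-v[1],v[0]))
print(d,"line",a(l[:2]),"or",a(-l[:2]),w.mean(0)-d,"sq",a(s-d),"round",a(rd-d), np.linalg.norm(s-d))
E
```

```text
153
[ 0.45444162 -0.11316662] line 65.02839 or -114.97161 [ 0.00430303 -0.01239755] sq 67.04990166032262 round -56.84229948976614 0.052967585644384536
```

Dial set: the line is at 65° and the bump at about 65–67°, so it is in the click. Now I'll rise and move over the lip.

```bash
python3 -m jog '[[[-0.78,0,0,-0.035,0],[-0.78,0,0,-0.07,0],[-0.78,0,0,-0.1,0],[-0.78,0,0,-0.118,0],[-0.78,0,0,-0.118,0]]]'
python3 -m jog '[[[-0.78,0.034,-0.02,0,0],[-0.78,0.068,-0.04,0,0],[-0.78,0.1,-0.06,0,0],[-0.78,0.118,-0.07,0,0],[-0.78,0.118,-0.07,0,0]]]'
python3 - <<'E'
from h import *
im=robot.read_camera("wrist"); t=robot.read_camera("top")[90:250,180:400]
o=np.zeros((600,560,3),np.uint8);o[:420]=im; o[420:580,:220]=t; cv2.imwrite("pics/w3.png",o[:,:,::-1])
print(robot.observe()["tool_pos"])
E
```

```text
time: 4.17
tool_pos: [0.4548, -0.114, 0.352]
tool_rot: [3.141, -0.004, -0.138]
contact_force: [0.3, -0.1, 0.2]
opening: 0.01
grip_force: 0.0
time: 4.58
tool_pos: [0.5827, -0.0587, 0.345]
tool_rot: [-3.14, 0.006, -0.135]
contact_force: [-0.1, 0.7, -0.4]
opening: 0.0099
grip_force: 0.0
[ 0.58008766 -0.06027553  0.34645262]
```

View pics/w3.png

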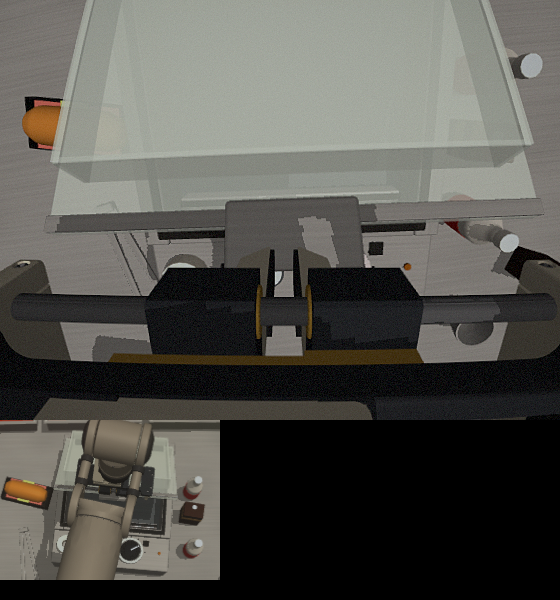

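The fingertips (about (285,250)) are over the grey lip (columns 225–362, rear edge row 198), centred to within a few mm. I'll press down along the lid's arc.

```bash
python3 -m jog '[[[-0.78,0,0,0.015,0],[-0.78,-0.002,0,0.03,0],[-0.78,-0.004,0,0.042,0],[-0.78,-0.006,0,0.052,0],[-0.78,-0.008,0,0.058,0]]]'
python3 -m jog '[[[-0.78,-0.005,0,0.008,0],[-0.78,-0.01,0,0.016,0],[-0.78,-0.014,0,0.024,0],[-0.78,-0.018,0,0.032,0],[-0.78,-0.022,0,0.04,0]]]'
```

```text
time: 5.1
tool_pos: [0.5708, -0.0602, 0.2905]
tool_rot: [3.141, 0.002, -0.139]
contact_force: [0.1, -0.1, 3.6]
opening: 0.0103
grip_force: 1.6
time: 5.52
tool_pos: [0.5508, -0.0578, 0.2522]
tool_rot: [3.14, -0.004, -0.139]
contact_force: [3.4, -1.9, 3.5]
opening: 0.0099
grip_force: 2.2
```

```bash
python3 -m jog '[[[-0.78,-0.005,0,0.011,0],[-0.78,-0.009,0,0.022,0],[-0.78,-0.012,0,0.033,0],[-0.78,-0.015,0,0.043,0],[-0.78,-0.017,0,0.053,0]]]'
python3 -m jog '[[[-0.78,-0.002,0,0.01,0],[-0.78,-0.003,0,0.02,0],[-0.78,-0.004,0,0.028,0],[-0.78,-0.005,0,0.034,0],[-0.78,-0.005,0,0.037,0]]]'
```

```text
time: 5.93
tool_pos: [0.5343, -0.0556, 0.1996]
tool_rot: [3.14, -0.005, -0.139]
contact_force: [1.9, -2.6, 5.9]
opening: 0.0099
grip_force: 3.1
time: 6.35
tool_pos: [0.5294, -0.0551, 0.1625]
tool_rot: [3.14, -0.004, -0.139]
contact_force: [1.0, -4.3, 6.9]
opening: 0.0099
grip_force: 3.6
```

```bash
python3 -m jog '[[[-0.78,0,0,0.001,0],[-0.78,0,0,0.002,0],[-0.78,0,0,0.003,0],[-0.78,0,0,0.004,0],[-0.78,0,0,0.004,0]]]'
```

```text
time: 6.77
tool_pos: [0.5293, -0.0551, 0.1602]
tool_rot: [3.14, -0.005, -0.139]
contact_force: [-2.3, -3.0, 14.8]
opening: 0.01
grip_force: 7.5
```

It is on the stop at about 15 N with the tips at 152 mm. I'll hold briefly and check the dial and lid.

```bash
python3 -m jog '[[[-0.78,0,0,0.001,0],[-0.78,0,0,0.001,0],[-0.78,0,0,0.001,0],[-0.78,0,0,0.001,0],[-0.78,0,0,0.001,0]]]'
python3 - <<'E'
from h import *
s=robot.read_camera("scene")[130:330,180:400];t=robot.read_camera("top")[90:250,180:400]
o=np.zeros((360,220,3),np.uint8);o[:200]=s;o[200:]=t
cv2.imwrite("pics/f.png",cv2.resize(o[:,:,::-1],(366,600)))
E
```

```text
time: 7.18
tool_pos: [0.5293, -0.0551, 0.1601]
tool_rot: [3.139, -0.005, -0.139]
contact_force: [-4.5, -1.9, 20.9]
opening: 0.0105
grip_force: 10.8
```

View pics/f.png

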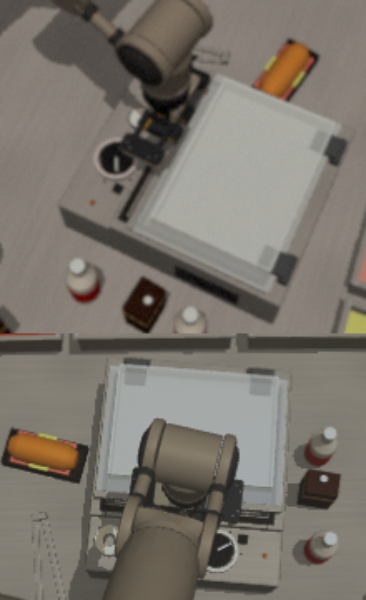

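The lid lies flat and shut under the fingers, and the dial line at (115,160) points at the square at (118,188). The bystanders I can see are in place.

```bash
python3 -c "
from cell import robot
print(robot.hand_in())"
```

```text
the job is handed in; nothing more can be done
None
```

The dial is clicked in at the square bump with the fingers off it, the lid is held shut at about 20 N, and the job was handed in after about 7 s on the robot's clock; no verdict came back.

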